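# Turn the sweet carousel to the marshmallow jar and hold it

### The job

A customer wants to see the marshmallows: take the counter carousel by the black handle on top and turn it until the glass jar of marshmallows (red sticker on its lid) stands at the front, squarely behind the brass arrow on the foot. Do not touch or upset the jars, the shaker or the tin on it, and leave the bottle, stamp and purple box beside it where they are. Finish with the handle still gripped, holding the carousel still there; do not let go.

Things in the scene. Friction and masses are not known exactly. Their poses are not given: they have to be found in the camera images.
- carousel_foot: fixed foot of the carousel: dark steel disc 196 mm across, 12 mm high, under the tray, with a flat brass arrow (8 mm high) that sticks out from under the tray and marks the FRONT. Origin on the turning axis at counter height, z up; the arrow points along the foot's -x, tip 167 mm from the axis. The foot stands turned up to 20 degrees, so the front is not exactly towards the robot
- carousel (a joint): turn of the carousel tray about its vertical axis, rad, 0 at the start, anticlockwise from above positive; turns lightly (0.02 N m), no stops, stays where left. Wooden disc 244 mm across, top 26 mm above the counter, with four brass rings (73 mm inside, 10 mm high, 1 to 6 mm play) centred 78 mm from the axis, a quarter turn apart; what stands in them is loose and carried round
- handle_grip (a point): centre of the black carousel handle, a flat upright bar on a 13 mm steel post on the turning axis: 72 mm long along its x, 16 mm thick along its y, 36 mm high along z (up); the point is 192 mm above the counter, the bar's underside 174 mm; all that stands on the tray ends below 135 mm. Turns with the tray; its long axis points half-way between rings
- sweet_jar_mid (a point): the WANTED jar: clear glass jar of white and pale pink marshmallows with a red round sticker (30 mm) on its white screw lid, 69 mm in diameter, 107 mm high; stands in one of the four ring-shaped places of the carousel, which one changes from start to start; point half-way up on its axis, z up
- disc_jar_mid (a point): smaller clear glass jar of dark brown chocolate discs with a white lid, 63 mm in diameter, 87 mm high; stands in one of the four ring-shaped places of the carousel, which one changes from start to start; point half-way up on its axis, z up
- cocoa_shaker_mid (a point): light grey shaker with a domed perforated top, 61 mm in diameter, 97 mm high; stands in one of the four ring-shaped places of the carousel, which one changes from start to start; point half-way up on its axis, z up
- pastille_tin_mid (a point): low round tin, dark purple with a tan lid, 70 mm in diameter, 36 mm high; stands in one of the four ring-shaped places of the carousel, which one changes from start to start; point half-way up on its axis, z up
- squeeze_bottle_mid (a point): brown squeeze bottle with a white nozzle, 58 mm in diameter, 187 mm high, upright on the counter near the carousel, a bystander; point half-way up on its axis
- stamp_mid (a point): small wooden hand stamp, 25 x 34 mm, 59 mm high, upright on the counter near the carousel, a bystander; point half-way up on its axis
- ballotin_b_mid (a point): closed purple card box of truffles, 67 x 93 mm, 46 mm high, upright on the counter near the carousel, a bystander; point half-way up on its axis
Mind the look-alikes: they are no part of the job. What is shaped like the part that bears cocoa_shaker_mid but blue is not meant.

How it is judged (in metres and radians):
At the end, for the whole second after the job is handed in: The jar's middle is over 65 mm in front of the axis and within 10 mm of the arrow's line; fingers press the handle with over 1.5 N; carousel slower than 0.05 rad/s; all four things on it upright (0.1 rad) and down in their rings (71 to 85 mm from the axis, lifted under 6 mm) (x of sweet_jar_mid in the frame of carousel_foot below -0.065 m and y of sweet_jar_mid in the frame of carousel_foot between -0.01 and 0.01 m and velocity of joint carousel between -0.05 and 0.05 rad/s and contact force between the fingers and carousel_handle above 1.5 N and angle between each of sweet_jar_mid, disc_jar_mid, cocoa_shaker_mid, pastille_tin_mid's own z axis and vertical below 0.1 rad and horizontal distance between sweet_jar_mid and carousel_foot between 0.071 and 0.085 m and height (world z) of sweet_jar_mid below 0.0855 m and horizontal distance between disc_jar_mid and carousel_foot between 0.071 and 0.085 m and height (world z) of disc_jar_mid below 0.0755 m and horizontal distance between cocoa_shaker_mid and carousel_foot between 0.071 and 0.085 m and height (world z) of cocoa_shaker_mid below 0.0805 m and horizontal distance between pastille_tin_mid and carousel_foot between 0.071 and 0.085 m and height (world z) of pastille_tin_mid below 0.05 m); the arm keeps its last pose, push and grip.
It fails at once if the robot touches a jar, the shaker or the tin on the carousel (contact force between any of the arm, the fingers and sweet_jar above 0.5 N or contact force between any of the arm, the fingers and disc_jar above 0.5 N or contact force between any of the arm, the fingers and cocoa_shaker above 0.5 N or contact force between any of the arm, the fingers and pastille_tin above 0.5 N).
It fails at once if something on the carousel tips over (angle between any of sweet_jar_mid, disc_jar_mid, cocoa_shaker_mid, pastille_tin_mid's own z axis and vertical above 0.35 rad).
It fails at once if the squeeze bottle, the stamp or the purple box is moved more than 20 mm or tipped (distance of any of squeeze_bottle_mid, stamp_mid, ballotin_b_mid from where it was at the start of the episode above 0.02 m or angle between any of squeeze_bottle_mid, stamp_mid, ballotin_b_mid's own z axis and vertical above 0.35 rad).
It also fails if it takes over 48 s, if anything falls off the work surface, if the arm or the gripper's body presses on something with over 40 N, if the wrist force passes 120 N, or if a joint passes its speed limit or range.

### The arm

A 7-joint arm with a two-finger parallel gripper is mounted at the origin on a cart in front of the work surface, level with it; the furniture and walls round the work are solid. World frame = base frame: x ahead of the robot, y to its left, z up, the work surface at z = 0. Lengths are in mm, angles in rad, forces in N, time in s.
With the tool pointing down it reaches from about 425 to 950 mm from the base axis. Payload 4.7 kg.
Tool frame: the origin (TCP) lies on the centre line of the jaws, within the pads' length; the fingertips stand 19 mm ahead of it and the grasp point (between the pads) is the TCP; z points along the fingers, y is the line along which they close (so a half turn about z gives the same grasp; the last joint's range is limited). The gripper opens to 87 mm and grips with 3 to 60 N. Pads are 19 mm wide; open, the fingers measure 117 mm over their backs; the gripper's body (75 mm by 190 mm) begins 51 mm behind the grasp point.
Start: joints at [-1.263, 0.469, -0.049, 1.532, 0.024, 1.141, -0.082], TCP at [223.027, 637.108, 241.573] pointing down, gripper open.
Joint ranges: [-2.59, 2.59], [-0.33, 1.99], [-1.39, 1.29], [0.1, 2.45], [-1.04, 4.18], [0.21, 1.99], [-2.66, 2.66]. Speed limits (rad/s): [2.57, 2.57, 3.14, 3.14, 3.14, 3.14, 3.14].

### API

Orientations are given as a unit quaternion [x, y, z, w].
In Python, from plant import telemetry, eyes, ticket gives the robot as it stands. The module is installed in compiled form; this text tells all that it offers.
- The arm moves only by the tool jog_arm, never from a script. Its argument "plan" is a list of rows, each a list of 5 numbers: the opening, from 0 (shut) to 1 (fully open), then the shift along the tool's x, y, z in cm, then the turn about the tool's z in rad. In form: [[fingers, dx, dy, dz, roll], ...]. A call has 1 to 12 rows; each row is the pose to reach, as a shift and turn from the pose commanded when the call began, along the tool's axes at that moment; what a row does not reach only later rows make up. A row lasts 1/12 s, in which the tool goes at most 41.7 mm and 7.16 degrees, less where a joint would pass 70% of its speed; a pose out of reach is approached as far as the arm can. A call with a gripper value outside its range is refused whole. The fingers move at their own pace and stop on an object; "newtons" is the grip in N (left out, the last holds). Time passes only in rows, so rows that repeat a pose let the fingers close. It gives the time, the measured TCP pose, the force, the opening and the grip force at its end, in the units of the state.
- telemetry.get_state(): the state, without advancing time (a new reading comes with each control period).
- eyes.camera(name): name is "scene" or "top"; returns (picture, depth): 480x640x3 uint8, red, green, blue; 480x640 float32, mm along the optical axis (not along the pixel's ray), 0 where there is no reading.
- eyes.calibration(name): a dict with "vertical_fov" (degrees; the focal length in pixels is half the picture's height over the tangent of half this angle, whatever the lens; pixels are square), "cx", "cy" (the principal point, pixels), "R" (3x3) and "t" (3): a world point X has camera coordinates R X + t. Camera axes: x right, y down, z forward; pixel columns grow to the right and rows downward; lengths in mm; the calibration is good to about 2 mm. A picture is of the moment at which its call begins. calibration takes no time and is no camera call.
- ticket.hand_in(): hands the job in; it is judged then, once.
The state is a dict: "clock": time; "joint_positions": joint angles; "joint_velocities": joint speeds; "joint_torque": joint torques, N m; "eef_pos": TCP position; "orientation": TCP orientation; "force": force on the tool from outside, world axes, zero at the start; "moment": the same for the moment, N m; "gripper_width": finger opening in mm; "grip_force": force on a finger pad.
Only numpy, scipy, OpenCV 4.12 (cv2) and the standard library are available. Lean on these libraries where they do the work, as an engineer would, in place of code of your own. Each camera call takes 0.05 s, during which the arm holds its last target. There are 200 camera calls.

## Working session

There is one attempt and no reset: what is moved stays moved. The work goes in short steps, Python scripts to look and compute and a tool call to move; the robot and the scene stay as the last step left them, time stands still between calls to the robot, and variables do not carry over. Pictures are saved under pics/ and viewed, at most 10 in all, crops included, and the job is handed in when it is done.

Besides the shell and the picture viewer there is one more tool, called after "Request:" in YAML: its name, and indented under it one key for each argument. jog_arm: Moves the arm, as the interface text tells. Its arguments: {"type":"object","properties":{"plan":{"type":"array"},"newtons":{"type":"number"}},"required":["plan"]}

```bash
mkdir -p pics
python3 - <<'E'
from plant import telemetry, eyes
import cv2, numpy as np
print(telemetry.get_state())
for n in("scene","top"):
    p,d=eyes.camera(n); cv2.imwrite(f"pics/{n}0.png",p[...,::-1]); np.savez(f"{n}0.npz",p=p,d=d)
    print(n,eyes.calibration(n))
E
```

```text
{'clock': 0.0, 'joint_positions': array([-1.26290829,  0.4694528 , -0.04857994,  1.53372325,  0.02410238,
        1.14097463, -0.08228593]), 'joint_velocities': array([-0.00061096,  0.00077482, -0.00099582, -0.00037392, -0.00197219,
       -0.00011073, -0.00016958]), 'joint_torque': array([ 3.57849422e-04, -5.07953525e+01, -8.00673757e-02, -2.36154932e+01,
       -6.13050233e-02,  3.79312201e-02,  1.77431725e-04]), 'eef_pos': array([222.86820195, 636.53974395, 240.47927578]), 'orientation': array([ 1.67582487e-01,  9.85857565e-01, -9.78214814e-04, -1.24971439e-04]), 'force': array([-0.20516764, -0.5822765 ,  0.56911976]), 'moment': array([-0.01372676, -0.05008503, -0.01119798]), 'grip_force': 0.0, 'gripper_width': 87.00032348569893}
scene {'vertical_fov': 46.492466413260374, 'cx': 319.2663981858059, 'cy': 229.94427051668058, 'R': array([[-0.4538729 , -0.89100998,  0.01003036],
       [-0.39118728,  0.18912839, -0.90066806],
       [ 0.80060721, -0.41271257, -0.43439203]]), 't': array([ 80.46164447, 388.36834512, 894.06171078])}
top {'vertical_fov': 51.87198445282712, 'cx': 317.91487630169195, 'cy': 235.3327182866455, 'R': array([[ 0.01766076, -0.99969921,  0.01701725],
       [-0.98994566, -0.01987236, -0.1400453 ],
       [ 0.14034135, -0.01437284, -0.98999885]]), 't': array([-213.67745154,  550.2788988 , 1269.96693234])}
```

View pics/top0.png

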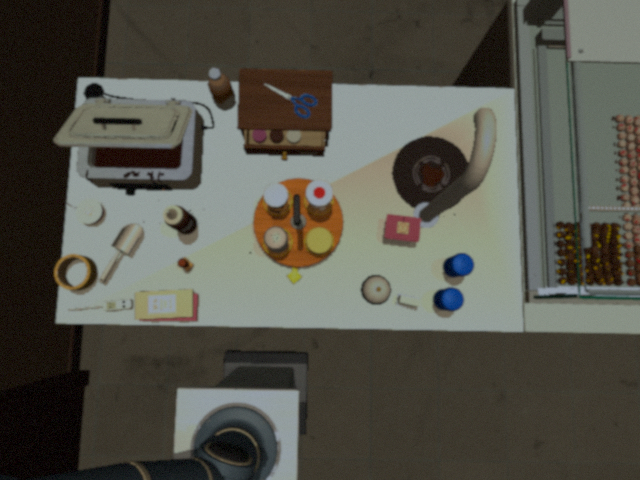

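View pics/scene0.png

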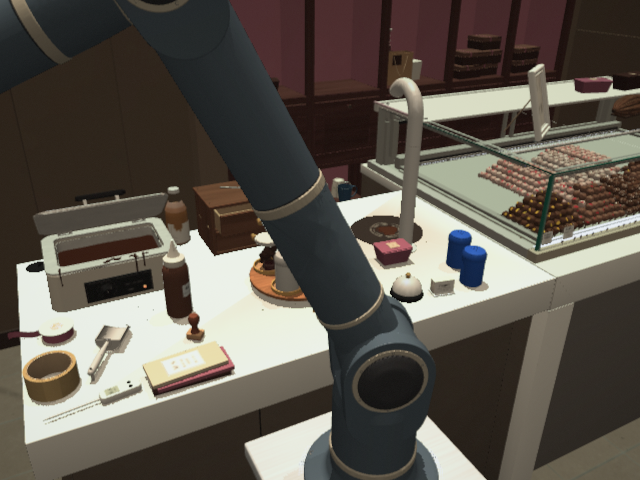

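```bash
cat > h.py <<'E'
import numpy as np, cv2
from plant import eyes, telemetry
def ray(n,uv,z):
    c=eyes.calibration(n); f=240/np.tan(np.radians(c["vertical_fov"]/2)); R,t=c["R"],c["t"]
    o=-R.T@t; d=R.T@np.array([(uv[0]-c["cx"])/f,(uv[1]-c["cy"])/f,1]); return (o+d*(z-o[2])/d[2])[:2]
def blob(m,box):
    x0,y0,x1,y1=box; k=np.zeros(m.shape,np.uint8); k[y0:y1,x0:x1]=m[y0:y1,x0:x1]
    n,l,s,c=cv2.connectedComponentsWithStats(k)
    if n<2: return None
    i=1+s[1:,4].argmax(); return c[i],s[i,4],l==i
E
python3 - <<'E'
from h import *
z=np.load("top0.npz"); p,d=z["p"],z["d"]
cv2.imwrite("pics/crop0.png",cv2.resize(p[165:295,240:400,::-1],None,fx=4.6,fy=4.6,interpolation=cv2.INTER_CUBIC))
hsv=cv2.cvtColor(p,cv2.COLOR_RGB2HSV); H,S,V=[hsv[...,i].astype(int) for i in range(3)]
box=(245,170,350,275)
red=blob((((H<6)|(H>172))&(S>150)&(V>120)),box); print("red",red[:2],ray("top",red[0],133))
ar=blob(((H>22)&(H<36)&(S>100)&(V>100)),(270,262,320,295)); print("arrow",ar[:2])
ys,xs=np.nonzero(ar[2]); P=np.array([ray("top",(x,y),8) for x,y in zip(xs,ys)]); print("arrow tip x",P[P[:,0].argmin()],P.mean(0))
wood=blob(((H>5)&(H<20)&(S>130)&(V>110)),box); 
c=max(cv2.findContours(wood[2].astype(np.uint8),0,1)[0],key=cv2.contourArea)
Q=np.array([ray("top",q,26) for q in cv2.convexHull(c)[:,0]]);A=np.c_[2*Q,np.ones(len(Q))];s=np.linalg.lstsq(A,(Q**2).sum(1),rcond=None)[0]
print("disc",s[:2],np.sqrt(s[2]+s[:2]@s[:2]))
f=240/np.tan(np.radians(eyes.calibration("top")["vertical_fov"]/2)); 
# handle: by depth height
cal=eyes.calibration("top"); v,u=np.mgrid[:480,:640]
X=(np.stack([(u-cal["cx"])/f*d,(v-cal["cy"])/f*d,d],-1)-cal["t"])@cal["R"]
m=blob((X[...,2]>170)&(X[...,2]<230),box); W=X[m[2]][:,:2]; print("handle",m[:2],W.mean(0)); w,e=np.linalg.eigh(np.cov(W.T)); print(np.sqrt(w),e[:,1], np.degrees(np.arctan2(e[1,1],e[0,1])), ray("top",m[0],210),np.median(X[m[2]][:,2]))
E
```

```text
red (array([318.91304348, 192.10144928]), np.int32(69)) [ 650.18493553 -202.48524443]
arrow (array([294.01587302, 275.13492063]), np.int32(126))
arrow tip x [ 430.94637012 -136.41544185] [ 449.45222018 -141.37273933]
disc [ 578.92485177 -137.57036841] 106.99952664988288
handle (array([295.97652582, 209.48826291]), np.int32(213)) [ 589.94723563 -148.72588406]
[ 4.55597788 20.78193067] [-0.99952939 -0.03067576] -178.2421327311872 [ 589.82613095 -148.74018878] 210.442477095674
```

View pics/crop0.png

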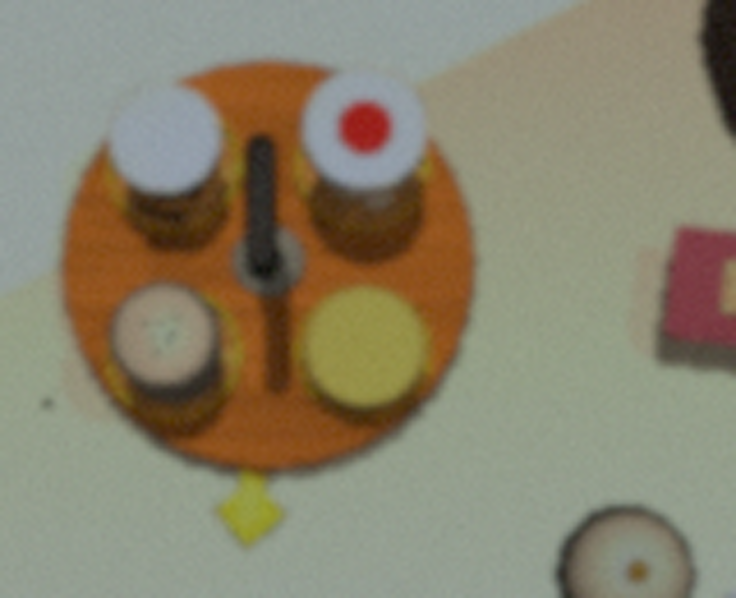

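The front-facing candidates are two jars with white lids. The plain lid at px (276,195) is the disc jar, and the lid with the red sticker at (319,193) is the wanted jar. The crop confirms that choice: sticker at crop (365,127). The shaker is at (276,238) and the tin at (319,240). The blue tins at (458,265) and (449,299) are look-alikes. The arrow is at (294,275) and the handle at (296,209). I'm moving toward the handle, with the tool raised.

Request:
jog_arm:
  plan:
    - [1, -0.5, -0.5, -1, 0]
    - [1, -2, -2, -2.5, 0]
    - [1, -4, -4, -4, 0]
    - [1, -6, -6.2, -5, 0]
    - [1, -8.5, -8.7, -5, 0]
    - [1, -11, -11.3, -5, 0]
    - [1, -13.5, -13.8, -5, 0]
    - [1, -16, -16.4, -5, 0]
    - [1, -18.5, -19, -5, 0]
    - [1, -21, -21.5, -5, 0]
    - [1, -23.5, -24.1, -5, 0]
    - [1, -26, -26.6, -5, 0]
  newtons: 20

```text
clock: 1.1
eef_pos: [380.9, 297.7, 292.3]
orientation: [0.168, 0.986, 0.0, 0.0]
force: [0.7, 0.9, -0.0]
gripper_width: 87.1
grip_force: 0.0
```

Run:
```python
from h import *
print("disc bounds centre",ray("top",(298.4,222.7),26))
for uv in [(248,511)]: print("arrow tip", ray("top",(240+247/4.6-.5,165+547/4.6-.5),8), "corners",ray("top",(240+217/4.6-.5,165+512/4.6-.5),8),ray("top",(240+284/4.6-.5,165+514/4.6-.5),8))
s=telemetry.get_state();print(s["joint_positions"],s["eef_pos"],s["orientation"],s["clock"])
```

```text
disc bounds centre [ 589.57778682 -150.30590786]
arrow tip [ 427.22814022 -139.71501993] corners [ 447.27669036 -121.69558337] [ 446.84007567 -160.85286846]
[-0.84684979  0.10490511  0.1050872   1.91160951 -0.01237303  1.12495401
  0.49660969] [380.9248763  297.74213612 292.26165138] [1.67791591e-01 9.85822419e-01 3.42724159e-04 1.52300423e-04] 1.1
```

Request:
jog_arm:
  plan:
    - [1, -2.5, -2.6, 0, -0.03]
    - [1, -5, -5.1, 0, -0.06]
    - [1, -7.5, -7.7, 0, -0.1]
    - [1, -10, -10.3, 0, -0.13]
    - [1, -12.5, -12.8, 0, -0.16]
    - [1, -15, -15.4, 0, -0.2]
    - [1, -17.5, -18, 0, -0.23]
    - [1, -20, -20.5, 0, -0.26]
    - [1, -22.5, -23.1, 0, -0.3]
    - [1, -25, -25.7, 0, -0.33]
    - [1, -27.5, -28.2, 0, -0.37]
    - [1, -30, -30.8, 0, -0.37]

```text
clock: 2.1
eef_pos: [562.0, -91.5, 292.3]
orientation: [-0.017, 1.0, 0.0, 0.0]
force: [0.3, 0.4, -0.8]
gripper_width: 86.8
grip_force: 0.0
```

Run:
```python
from h import *
from scipy.spatial.transform import Rotation as R
s=telemetry.get_state();print(s["joint_positions"],s["eef_pos"])
M=R.from_quat(s["orientation"]).as_matrix();print(M); print(M.T@(np.array([590,-149.3,290])-s["eef_pos"])/10)
```

```text
[-0.25408991  0.26152692  0.4243385   1.74538437 -0.1173795   1.15889105
  1.80995766] [562.03116524 -91.51069746 292.27535699]
[[-9.99400030e-01 -3.46271750e-02  7.34173268e-04]
 [-3.46266150e-02  9.99400028e-01  7.62230363e-04]
 [-7.60126669e-04  7.36351112e-04 -9.99999440e-01]]
[-2.59492768 -5.87247878  0.22518409]
```

Request:
jog_arm:
  plan:
    - [1, -1, -2, 0, 0]
    - [1, -2, -4, 0, 0]
    - [1, -2.6, -5.9, 0, 0]
    - [1, -2.6, -5.9, 1, 0]
    - [1, -2.6, -5.9, 2.5, 0]
    - [1, -2.6, -5.9, 4, 0]
    - [1, -2.6, -5.9, 5, 0]

```text
clock: 2.68
eef_pos: [588.7, -147.1, 240.1]
orientation: [-0.017, 1.0, 0.001, -0.001]
force: [0.5, -0.3, 0.1]
gripper_width: 87.1
grip_force: 0.0
```

Run:
```python
from h import *
s=telemetry.get_state();print(s["eef_pos"],s["joint_positions"])
a,_=eyes.camera("scene");b,_=eyes.camera("top")
c=lambda i,x,y:cv2.resize(i[y:y+130,x:x+130,::-1],(400,400))
cv2.imwrite("pics/pre.png",np.hstack([c(a,220,180),c(b,235,165)]))
```

```text
[ 588.67069563 -147.07432523  240.05897799] [-0.15089066  0.37549726  0.43328485  1.72400452 -0.17603367  1.08293195
  1.94335492]
```

View pics/pre.png

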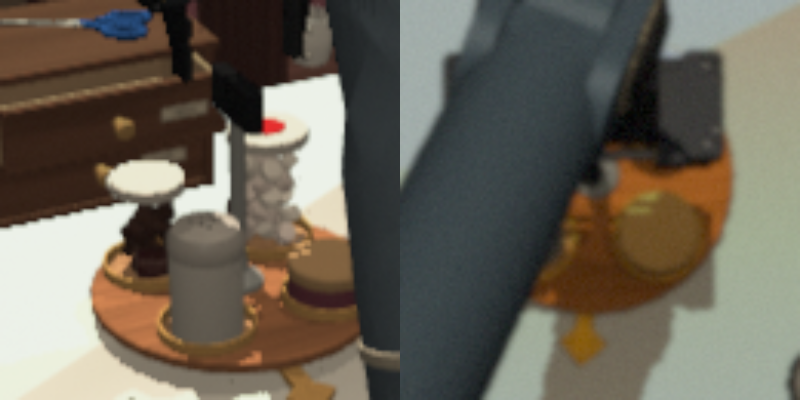

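The left crop shows the black handle at (237,97), midway between the open fingers at (178,50) and (295,35). The marshmallow jar is behind it. I'll descend and close.

Request:
jog_arm:
  plan:
    - [1, -0.1, -0.2, 1, 0]
    - [1, -0.1, -0.2, 2, 0]
    - [1, -0.1, -0.2, 3, 0]
    - [1, -0.1, -0.2, 4, 0]
    - [1, -0.1, -0.2, 4.6, 0]
    - [1, -0.1, -0.2, 4.6, 0]
    - [0.4, -0.1, -0.2, 4.6, 0]
    - [0.3, -0.1, -0.2, 4.6, 0]
    - [0.25, -0.1, -0.2, 4.6, 0]
    - [0.2, -0.1, -0.2, 4.6, 0]
    - [0.1, -0.1, -0.2, 4.6, 0]
    - [0, -0.1, -0.2, 4.6, 0]
  newtons: 12

```text
clock: 3.78
eef_pos: [591.0, -149.8, 195.8]
orientation: [-0.017, 1.0, 0.0, 0.0]
force: [-0.8, 0.9, -0.5]
gripper_width: 55.1
grip_force: 0.0
```

Request:
jog_arm:
  plan:
    - [0, 0, 0, 0, 0]
    - [0, 0, 0, 0, 0]
    - [0, 0, 0, 0, 0]
    - [0, 0, 0, 0, 0]

```text
clock: 4.12
eef_pos: [590.9, -149.8, 195.5]
orientation: [-0.017, 1.0, 0.0, -0.0]
force: [-0.2, -0.3, 0.7]
gripper_width: 28.2
grip_force: 0.0
```

Run:
```python
from h import *
s=telemetry.get_state();print(s)
```

```text
{'clock': 4.1167, 'joint_positions': array([-0.13468503,  0.42303342,  0.42078355,  1.76652196, -0.20141717,
        0.99455502,  1.96751054]), 'joint_velocities': array([3.58727818e-04, 2.27806948e-03, 6.32330307e-04, 1.19294919e-04,
       7.98288709e-05, 3.55390685e-04, 3.88465110e-04]), 'joint_torque': array([-1.88247272e-04, -4.33414578e+01,  4.73549768e+00, -2.13447028e+01,
        6.32577692e-02,  5.74908138e-02, -6.65889138e-05]), 'eef_pos': array([ 590.8898868 , -149.78833898,  195.49951862]), 'orientation': array([-1.65779408e-02,  9.99862576e-01,  3.24181648e-05, -9.64674146e-07]), 'force': array([-0.15586467, -0.25695277,  0.65678291]), 'moment': array([0.01681607, 0.03385362, 0.05560851]), 'grip_force': 0.0, 'gripper_width': 28.185133376968796}
```

Request:
jog_arm:
  plan:
    - [0, 0, 0, 0, 0]
    - [0, 0, 0, 0, 0]
    - [0, 0, 0, 0, 0]
    - [0, 0, 0, 0, 0]
    - [0, 0, 0, 0, 0]

```text
clock: 4.53
eef_pos: [590.8, -147.6, 195.5]
orientation: [-0.017, 1.0, 0.002, -0.0]
force: [-1.9, 5.0, 2.2]
gripper_width: 15.9
grip_force: 12.0
```

Request:
jog_arm:
  plan:
    - [0, 0, 0.2, 0, 0.01]
    - [0, 0, 0.2, 0, 0.04]
    - [0, 0, 0.2, 0, 0.08]
    - [0, 0, 0.2, 0, 0.13]
    - [0, 0, 0.2, 0, 0.19]
    - [0, 0, 0.2, 0, 0.25]
    - [0, 0, 0.2, 0, 0.31]
    - [0, 0, 0.2, 0, 0.37]
    - [0, 0, 0.2, 0, 0.42]
    - [0, 0, 0.2, 0, 0.46]
    - [0, 0, 0.2, 0, 0.49]
    - [0, 0, 0.2, 0, 0.5]

```text
clock: 5.53
eef_pos: [591.0, -146.7, 195.5]
orientation: [0.232, 0.973, 0.001, -0.0]
force: [-0.3, 3.7, 0.9]
gripper_width: 16.0
grip_force: 12.0
```

Request:
jog_arm:
  plan:
    - [0, 0, 0, 0, 0.02]
    - [0, 0, 0, 0, 0.06]
    - [0, 0, 0, 0, 0.12]
    - [0, 0, 0, 0, 0.18]
    - [0, 0, 0, 0, 0.24]
    - [0, 0, 0, 0, 0.3]
    - [0, 0, 0, 0, 0.36]
    - [0, 0, 0, 0, 0.42]
    - [0, 0, 0, 0, 0.48]
    - [0, 0, 0, 0, 0.54]
    - [0, 0, 0, 0, 0.58]
    - [0, 0, 0, 0, 0.6]

```text
clock: 6.53
eef_pos: [591.6, -146.1, 195.5]
orientation: [0.509, 0.861, 0.001, -0.0]
force: [1.2, 6.5, 0.5]
gripper_width: 15.8
grip_force: 12.0
```

Run:
```python
from h import *
s=telemetry.get_state();print(s)
```

```text
{'clock': 6.5333, 'joint_positions': array([-0.32451236,  0.46859715,  0.68490037,  1.77765305, -0.34489252,
        1.01752187,  0.99489332]), 'joint_velocities': array([-0.03696292,  0.01234772,  0.05335119,  0.00347588, -0.02995385,
        0.00723969, -0.17730341]), 'joint_torque': array([ 3.44326772e+00, -4.12084186e+01,  1.05151078e+01, -2.03703278e+01,
        1.30312800e+00, -4.03643819e-01,  7.93301995e-03]), 'eef_pos': array([ 591.59436587, -146.11716729,  195.4514664 ]), 'orientation': array([ 5.08831295e-01,  8.60865644e-01,  1.02279965e-03, -9.96859811e-05]), 'force': array([1.17951912, 6.52605065, 0.48975018]), 'moment': array([ 1.07337984, -0.23273824,  0.10181005]), 'grip_force': 12.007139250054024, 'gripper_width': 15.762325371621737}
```

Request:
jog_arm:
  plan:
    - [0, 0.1, 0.2, 0, 0.02]
    - [0, 0.1, 0.2, 0, 0.06]
    - [0, 0.1, 0.2, 0, 0.12]
    - [0, 0.1, 0.2, 0, 0.18]
    - [0, 0.1, 0.2, 0, 0.24]
    - [0, 0.1, 0.2, 0, 0.3]
    - [0, 0.1, 0.2, 0, 0.36]
    - [0, 0.1, 0.2, 0, 0.42]
    - [0, 0.1, 0.2, 0, 0.48]
    - [0, 0.1, 0.2, 0, 0.54]
    - [0, 0.1, 0.2, 0, 0.58]
    - [0, 0.1, 0.2, 0, 0.6]

```text
clock: 7.53
eef_pos: [592.5, -145.9, 195.4]
orientation: [0.741, 0.672, 0.0, 0.0]
force: [1.3, 2.6, -0.5]
gripper_width: 15.6
grip_force: 12.0
```

Request:
jog_arm:
  plan:
    - [0, 0, 0, 0, 0.02]
    - [0, 0, 0, 0, 0.06]
    - [0, 0, 0, 0, 0.12]
    - [0, 0, 0, 0, 0.18]
    - [0, 0, 0, 0, 0.24]
    - [0, 0, 0, 0, 0.3]
    - [0, 0, 0, 0, 0.36]
    - [0, 0, 0, 0, 0.42]
    - [0, 0, 0, 0, 0.48]
    - [0, 0, 0, 0, 0.54]
    - [0, 0, 0, 0, 0.58]
    - [0, 0, 0, 0, 0.6]

```text
clock: 8.53
eef_pos: [593.4, -146.3, 195.5]
orientation: [0.906, 0.423, 0.001, 0.001]
force: [6.1, 1.1, -3.9]
gripper_width: 16.0
grip_force: 12.0
```

Request:
jog_arm:
  plan:
    - [0, 0, 0, 0, 0.02]
    - [0, 0, 0, 0, 0.05]
    - [0, 0, 0, 0, 0.09]
    - [0, 0, 0, 0, 0.12]
    - [0, 0, 0, 0, 0.14]
    - [0, 0, 0, 0, 0.15]
    - [0, 0, 0, 0, 0.15]
    - [0, 0, 0, 0, 0.15]

```text
clock: 9.2
eef_pos: [593.6, -146.4, 195.5]
orientation: [0.935, 0.355, 0.001, 0.001]
force: [6.2, 0.9, -6.3]
gripper_width: 15.7
grip_force: 12.0
```

Run:
```python
from h import *
s=telemetry.get_state();print(s["joint_positions"],s["eef_pos"],s["orientation"],s["force"],s["grip_force"])
a,_=eyes.camera("scene");b,_=eyes.camera("top")
cv2.imwrite("pics/s2.png",a[...,::-1]);cv2.imwrite("pics/t2.png",b[...,::-1])
c=lambda i,x,y:cv2.resize(i[y:y+130,x:x+130,::-1],(400,400))
cv2.imwrite("pics/post.png",np.hstack([c(a,220,180),c(b,235,165)]))
q=s["orientation"];print(np.degrees(2*np.arctan2(q[1],q[0])))
```

```text
[-0.53219807  0.5946253   1.03410049  1.78528288 -0.57223995  1.09342758
 -0.144285  ] [ 593.55054732 -146.38942247  195.478635  ] [0.93500229 0.35463682 0.00112698 0.00147476] [ 6.15096137  0.92231073 -6.27398992] 12.011231174692512
41.542450103020705
```

View pics/post.png

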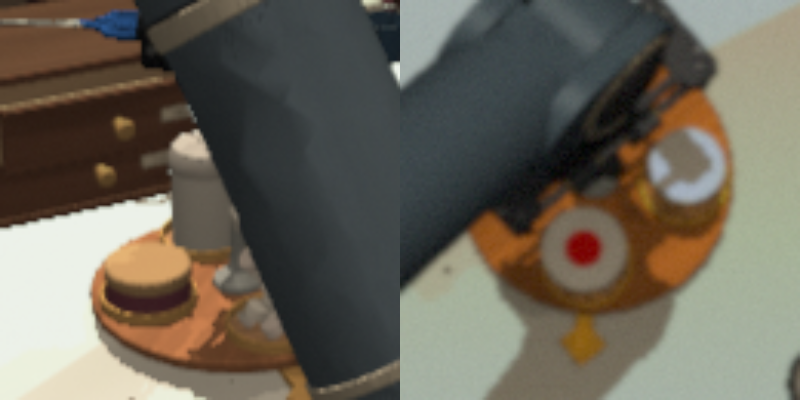

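The jar with the red sticker (right crop at (583,247)) now stands just behind the arrow (583,335). I'll measure the remaining offset.

Run:
```python
from h import *
p=cv2.imread("pics/t2.png")[...,::-1]
hsv=cv2.cvtColor(np.ascontiguousarray(p),cv2.COLOR_RGB2HSV); H,S,V=[hsv[...,i].astype(int) for i in range(3)]
r=blob((((H<6)|(H>172))&(S>150)&(V>90)),(250,200,350,275)); J=ray("top",r[0],133)
a=blob((H>14)&(H<36)&(S>120)&(V>90),(280,267,310,290)); A=ray("top",a[0],8); print(r[:2],J,a[:2],A)
q=np.load("top0.npz")["p"]; h=cv2.cvtColor(q,cv2.COLOR_RGB2HSV).astype(int)
for C in ([590,-148.7],[590,-150.3],[593,-147.5]):
    for T in (A,[449.5,-141.4],[427.2,-139.7]):
        u=np.array(T)-C; u/=np.linalg.norm(u); v=J-C; print(C,np.degrees(np.arctan2(u[1],u[0])),"front",v@u,"side",u[0]*v[1]-u[1]*v[0])
```

```text
(array([294.14583333, 245.19791667]), np.int32(96)) [ 515.45215673 -143.941781  ] (array([294.10273973, 274.8630137 ]), np.int32(146)) [ 450.17616856 -141.5873686 ]
[590, -148.7] 177.0879584865503 front 74.69331082058068 side -0.9648330242825405
[590, -148.7] 177.02574073385415 front 74.69431449827394 side -0.8837226587348805
[590, -148.7] 176.83576375047622 front 74.69683407801827 side -0.6360525337031628
[590, -150.3] 176.4344244990598 front 74.79896227123935 side -1.7097157790732824
[590, -150.3] 176.3754304549212 front 74.80068301381262 side -1.6326988597489551
[590, -150.3] 176.27469781022148 front 74.80343788342037 side -1.5011881030598957
[593, -147.5] 177.62941875157733 front 77.6286551430378 side -0.34758999714207217
[593, -147.5] 177.5658957071678 front 77.62899280122393 side -0.2615239765788617
[593, -147.5] 177.30652702376887 front 77.62938127841828 side 0.08989133866096566
```

Request:
jog_arm:
  plan:
    - [0, 0, 0, 0, 0]
    - [0, 0, 0, 0, 0]
    - [0, 0, 0, 0, 0]
    - [0, 0, 0, 0, 0]
    - [0, 0, 0, 0, 0]
    - [0, 0, 0, 0, 0]

```text
clock: 9.8
eef_pos: [593.6, -146.4, 195.5]
orientation: [0.935, 0.355, 0.001, 0.001]
force: [6.6, 0.8, -5.5]
gripper_width: 15.7
grip_force: 12.0
```

```bash
python3 -c "
from plant import telemetry,ticket
s=telemetry.get_state();print(abs(s['joint_velocities']).max(),s['eef_pos'],s['grip_force'],s['force'])
print(ticket.hand_in())"
```

```text
0.001295636828974633 [ 593.55133296 -146.39434631  195.50856412] 12.010944779030979 [ 6.62101496  0.83813326 -5.48369102]
the job is handed in; nothing more can be done
None
```

I turned the carousel about 140° clockwise and handed the job in at about 9.8 s. By the top camera, the marshmallow jar is about 75 mm in front of the axis and within 2 mm of the arrow's line, with the handle still gripped at 12 N and the arm still; the hand-in gave no verdict.

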